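# Slide the leathercraft chest home and lock it

### The arm

A 6-joint arm with a two-finger parallel gripper is mounted at the origin on the work surface. World frame = base frame: x ahead of the robot, y to its left, z up, the work surface at z = 0. Lengths are in mm, angles in rad, forces in N, time in s.
With the tool pointing down it reaches from about 350 to 975 mm from the base axis. Payload 4.9 kg.
Tool frame: the origin (TCP) lies midway between the tips of the shut fingers; the grasp point (between the pads) lies 19 mm behind it; z points along the fingers, y is the line along which they close (so a half turn about z gives the same grasp; the last joint's range is limited). The gripper opens to 85 mm and grips with 20 to 120 N. Pads are 22 mm wide; open, the fingers measure 114 mm over their backs; the gripper's body (76 mm by 85 mm) begins 54 mm behind the grasp point. The pads swing forward as they close: fully open they stand 13 mm farther back than shut.
Start: joints at [-1.289, 0.053, 1.613, -0, 1.476, -0.119], TCP at [243.84, -575.451, 231.304] pointing down, gripper open.
Joint ranges: [-3.01, 3.01], [-1.01, 2.22], [0.06, 2.58], [-1.02, 4.17], [0.09, 2.62], [-3.14, 3.14]. Speed limits (rad/s): [2.57, 2.57, 3.14, 3.14, 3.14, 3.14].

### API

Orientations are given as a rotation vector (axis times angle).
In Python, from cell import bot gives the robot as it stands.
- The arm moves only by the tool carry_out, never from a script. Its argument "series" is a list of rows, each an object of numbers: "tx", "ty", "tz": the shift along the tool's x, y, z in mm; "turn": the turn about the tool's z in degrees. In form: [{"tx": .., "ty": .., "tz": .., "turn": ..}, ...]. A call has 1 to 10 rows; each row is the pose to reach, as a shift and turn from the pose commanded when the call began, along the tool's axes at that moment; what a row does not reach only later rows make up. A row lasts 1/12 s, in which the tool goes at most 41.7 mm and 7.16 degrees, less where a joint would pass 70% of its speed; a pose out of reach is approached as far as the arm can. A call with a gripper value outside its range is refused whole. "gripper" is the opening in per cent of the stroke, from 0 (shut) to 100 (fully open), set as the call begins (left out, the last holds). The fingers move at their own pace and stop on an object; "force" is the grip in N (left out, the last holds). Time passes only in rows, so rows that repeat a pose let the fingers close. It gives the time, the measured TCP pose, the force, the opening and the grip force at its end, in the units of the state.
- bot.get_state(): the state, without advancing time (a new reading comes with each control period).
- bot.get_image(name): name is "side" or "top" or "wrist"; returns a dict with "img" (420x560x3 uint8, red, green, blue), "range_z" (420x560 float32, mm along the optical axis (not along the pixel's ray), 0 where there is no reading), "fx", "fy", "cx", "cy" (pixels), "cam_to_world" (4x4, takes a point from camera to world coordinates); the wrist camera has in their place "tool_from_camera" (4x4, takes a point from camera to tool coordinates, whose origin is the TCP and whose axes are the flange's). Camera axes: x right, y down, z forward; pixel columns grow to the right and rows downward; lengths in mm; the calibration is good to about 2 mm. The wrist camera is an equidistant fisheye: a pixel r from the principal point sees the ray r / f radians off the axis. A picture is of the moment at which its call begins: read the wrist's pose just before it.
- bot.job_done(): hands the job in; it is judged then, once.
Trained networks look in a picture, given as the dict that the camera call returned (one of the last four; its "shot" number tells which), for a name from the list of things; names that differ only in an ending like _2 or _b are one class to them, and where a whole thing is asked for, a point or a joint stands for the part that bears it (a point fixed in the world has none). Each returns a list of dicts, best first, with "conf" (0 to 1); they miss things now and then, are a little off and sometimes report something else, mostly with a low value. They report only what shows in the picture. A call takes as long as a camera call. They do not tell look-alikes from the thing itself.
- bot.recognise(query, picture): "bbox" ([left, top, width, height] in pixels, round what is visible of it).
- bot.place_of(query, picture): "location" ([column, row] in pixels: a listed point, or the origin of a listed thing).
The state is a dict: "t": time; "qpos": joint angles; "joint_velocities": joint speeds; "joint_efforts": joint torques, N m; "ee_pos": TCP position; "tcp_rot": TCP orientation; "wrist_force": force on the tool from outside, world axes, zero at the start; "moment": the same for the moment, N m; "finger_gap": finger opening in mm; "finger_force": force on a finger pad.
Only numpy, scipy, OpenCV 4.12 (cv2) and the standard library are available. Lean on these libraries where they do the work, as an engineer would, in place of code of your own. Each camera call takes 0.05 s, during which the arm holds its last target. There are 200 camera calls.

### The job

Without grasping or lifting anything, push the heavy drawer chest low down, on its black base, so that it slides without tipping until it is fully home and square against the back stop of its dock, with the jar still standing on top. Then press the green lock button all the way down and let it come back up, and leave the jar and everything else on the table alone.

Things in the scene. Friction and masses are not known exactly. Their poses are not given: they have to be found in the camera images.
- chest: heavy loose drawer chest, about 1.5 kg. Its lowest 60 mm is a black base block, 120 mm deep (x), 180 mm wide (y), sticking out 6 mm all round. Total height 180 mm. Origin: centre of the underside; +x from the front (drawer knobs, to the robot's right) to the back (facing the dock), z up. Pushed below 80 mm it slides (6 to 15 N); pushed higher it tips. Starts upright before the dock's mouth.
- chest_upper: wooden upper part of the chest, tan drawer fronts, fixed on the base block: 108 (x) x 168 (y) x 120 mm, from 60 to 180 mm above the table, with a thin carrying handle on top (to 213 mm). Origin: centre of its underside; axes as the chest. Not to be pushed on or handled.
- jar_mid (a point): centre (half-way up) of the small amber jar with a white lid, 48 mm diameter, 62 mm high, standing loose on the chest's top near its front edge.
- dock: fixed bay of low light-wood guides round a green patch, open to the robot's right (its -x side). Back stop 44 mm high at the far end (+x), side guides 34 mm high, 196 mm apart, flaring from 26 to 65 mm before the origin (mouth 235 mm). Origin, on the table: under the chest's centre when it is home (its base meets the stop with its centre 1 mm past the origin). y across, z up.
- lock_top (a point): centre of the top face of the green lock button, 32 mm diameter, 40 mm above the table, on a grey box 70 x 70 x 22 mm fixed to the table, about 165 mm beyond the dock's origin (behind the stop) and 70 mm to one side of its centre line, either side. It is pressed straight down.
- lock (a joint): travel of the lock button (m): 0 = up, 0.006 = fully down. Sprung: fully down takes about 5 N and it comes back up when let go.
- tin: short brass-coloured tin of rivets, 56 mm diameter, 45 mm high, loose, behind the dock's stop beside the lock box; origin at the centre of the underside. Bystander.
- tea: tall amber bottle with white cap, 64 mm diameter, 200 mm high, loose; origin at the centre of the underside. Bystander.
- mallet: mallet lying on the table, about 220 mm long, loose; origin at mid-length or so, on the underside. Bystander.
- scissors: scissors with black handles lying on a green cutting mat, loose; origin at mid-length or so, on the underside. Bystander.
- glue: white glue bottle with orange cap, 44 mm diameter, 110 mm high, loose; origin at the centre of the underside. Bystander.
- kit: open white kit box 160 x 220 x 60 mm, loose; origin at the centre of the underside. Bystander.
- jar: the same jar; origin at the centre of its underside.
There are look-alikes about, which are no part of the job. What is shaped like the part that bears lock_top but blue is not meant.

How it is judged:
By the outcome, as a careful person would: the job done as asked, in the order asked, and still so for the second after the job is handed in, with the robot touching nothing.
It also fails if it takes over 58 s, if anything falls off the work surface, if the arm or the gripper's body presses on something with over 40 N, if the wrist force passes 120 N, or if a joint passes its speed limit or range.

## Working session

There is one attempt and no reset: what is moved stays moved. The work goes in short steps, Python scripts to look and compute and a tool call to move; the robot and the scene stay as the last step left them, time stands still between calls to the robot, and variables do not carry over. Pictures are saved under pics/ and viewed, at most 10 in all, crops included, and the job is handed in when it is done.

Besides the shell and the picture viewer there is one more tool, called after "Call:" as name(argument=value, ...), one argument or row to a line, values as JSON. carry_out: Moves the arm, as the interface text tells. Its arguments: {"type":"object","properties":{"series":{"type":"array","items":{"type":"object","properties":{"tx":{"type":"number"},"ty":{"type":"number"},"tz":{"type":"number"},"turn":{"type":"number"}}}},"gripper":{"type":"number"},"force":{"type":"number"}},"required":["series"]}

```bash
ls; mkdir -p pics
cat > h.py <<'E'
import numpy as np, cv2
from cell import bot
from scipy.spatial.transform import Rotation as R
def w(p,u,v,z=None):
    """pixel -> world by depth, or on plane z"""
    T=np.array(p["cam_to_world"]); d=np.array([(u-p["cx"])/p["fx"],(v-p["cy"])/p["fy"],1])
    if z is None:
        k=p["range_z"][int(round(v)),int(round(u))]
        return T[:3,:3]@(d*k)+T[:3,3]
    r=T[:3,:3]@d; return T[:3,3]+r*(z-T[2,3])/r[2]
def cloud(p):
    T=np.array(p["cam_to_world"]); Z=p["range_z"]; v,u=np.indices(Z.shape)
    P=np.stack([(u-p["cx"])/p["fx"]*Z,(v-p["cy"])/p["fy"]*Z,Z],-1)
    return P@T[:3,:3].T+T[:3,3]
def save(p,n): cv2.imwrite("pics/"+n+".png",p["img"][:,:,::-1])
E
python3 - <<'E'
from h import *
s=bot.get_state(); print(s)
for n in("top","side"):
    p=bot.get_image(n); save(p,n+"0"); print(n,np.round(p["cam_to_world"],3).tolist(),p["fx"])
    for q in("chest","chest_upper","dock","lock_top","jar_mid","tin","tea","mallet","scissors","glue","kit"):
        for r in bot.place_of(q,p)[:3]:
            u,v=r["location"]; print(q,round(r["conf"],2),np.round([u,v]),np.round(w(p,u,v)), np.round(w(p,u,v,0)[:2]))
E
```

```text
pics
{'t': 0.0, 'qpos': array([-1.28898880e+00,  5.33491459e-02,  1.61429149e+00,  7.19320482e-06,
        1.47599654e+00, -1.18950539e-01]), 'joint_velocities': array([-0.00073329,  0.00055226,  0.00154088, -0.00108427,  0.00234519,
        0.0001975 ]), 'joint_efforts': array([-8.87331789e-04, -3.93685055e+01, -3.70178425e+01, -3.33964026e-04,
        6.95966752e-03,  1.39120067e-05]), 'ee_pos': array([ 243.67964392, -574.86496687,  230.06929626]), 'tcp_rot': array([-3.07673582e+00, -6.24898329e-01,  2.49849873e-04]), 'wrist_force': array([-0.23523328, -0.90206554, -0.40772885]), 'moment': array([ 0.00856312,  0.00923079, -0.02967038]), 'finger_force': 0.0, 'finger_gap': 85.41933348717498}
top [[0.01, -0.992, 0.128, 370.376], [-1.0, -0.012, -0.015, 12.183], [0.016, -0.127, -0.992, 1461.713], [0.0, 0.0, 0.0, 1.0]] 492.83582793154
chest_upper 0.39 [414. 270.] [ 383. -414.   23.] [ 383. -421.]
dock 0.73 [259. 219.] [532.  40.   3.] [532.  41.]
dock 0.29 [133. 216.] [527. 398.  61.] [534. 415.]
lock_top 0.67 [214. 143.] [748. 175.  46.] [760. 180.]
lock_top 0.59 [149. 137.] [766. 367. 
[... 739 characters left out ...]
 538. -151.]
dock 0.76 [284. 264.] [540.  42.  -2.] [539.  43.]
lock_top 0.62 [230. 282.] [629. 194.  46.] [650. 164.]
lock_top 0.6 [152. 309.] [769. 355.  42.] [793. 335.]
lock_top 0.41 [198. 315.] [653. 321.  43.] [674. 298.]
jar_mid 0.9 [309. 176.] [531. -99. 229.] [ 633. -349.]
tin 0.91 [270. 319.] [483. 247.  34.] [494. 227.]
tin 0.7 [221. 372.] [515. 434.  49.] [533. 413.]
tin 0.41 [310. 182.] [ 528. -103.  204.] [ 615. -319.]
tea 0.65 [382. 184.] [ 389. -400.   14.] [ 393. -416.]
tea 0.56 [182. 380.] [587. 489.  49.] [608. 471.]
glue 0.83 [220. 376.] [518. 438.  33.] [530. 424.]
glue 0.61 [310. 223.] [496. -37. 117.] [ 538. -143.]
kit 0.77 [319. 158.] [ 639. -448.    7.] [ 642. -456.]
```

View pics/top0.png

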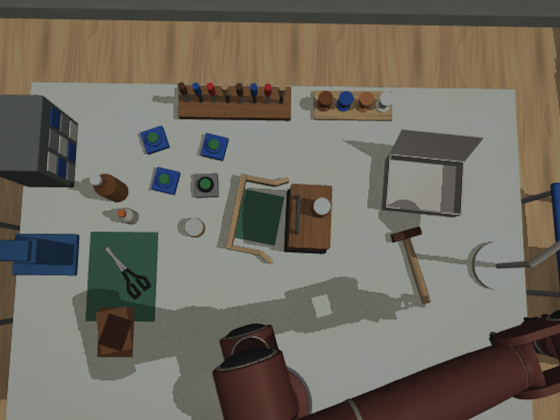

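View pics/side0.png

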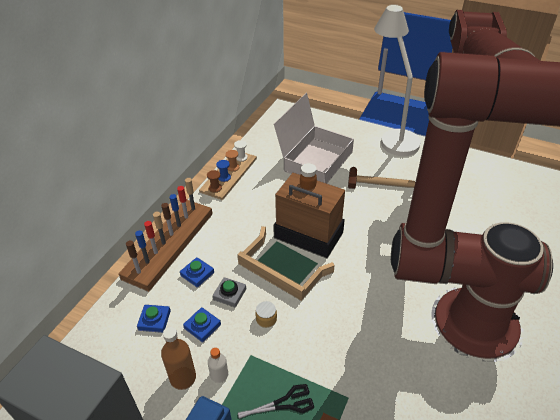

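Top view: the chest is at (310,218) with the jar at (322,206), and the dock is at (260,217) with its mouth to the right. Candidates for the lock button: grey box (205,184), blue boxes (155,139), (214,146), (166,180). Only the grey one fits: it isn't blue, and it sits just behind the stop. I'll fit the geometry and crop in to confirm.

Run:
```python
from h import *
ims={n:bot.get_image(n) for n in("top","side")}
C={n:cloud(p) for n,p in ims.items()}
def sel(n,x0,x1,y0,y1,z0,z1):
    P=C[n]; m=(P[...,0]>x0)&(P[...,0]<x1)&(P[...,1]>y0)&(P[...,1]<y1)&(P[...,2]>z0)&(P[...,2]<z1); return P[m]
def rect(n,*a):
    Q=sel(n,*a); r=cv2.minAreaRect(Q[:,:2].astype(np.float32)); print(n,a,len(Q),"c",np.round(r[0],1),"s",np.round(r[1],1),"ang",round(r[2],1),"zmed",round(float(np.median(Q[:,2])),1))
for n in C:
    rect(n,380,720,-260,40,170,190)   # top of chest
    rect(n,380,720,-260,40,50,68)
    rect(n,380,720,-260,40,222,260)   # jar
    rect(n,380,720,-100,180,25,49)    # dock
    rect(n,380,720,60,180,38,50)      # back stop
    rect(n,560,700,140,260,15,30)     # lock box
    rect(n,560,700,140,260,34,50)     # button
    rect(n,400,560,170,300,35,55)     # tin
# dock wood top points
for n in C:
    Q=sel(n,380,720,-60,140,26,52); np.save(n+"_dock.npy",Q)
    im=ims[n]["img"]
    c=im[150:250,180:340] if n=="top" else im[220:320,140:300]
    ims[n]["crop"]=c
big=np.vstack([cv2.resize(i["crop"],(480,300),interpolation=cv2.INTER_CUBIC) for i in ims.values()])
cv2.imwrite("pics/crop1.png",big[:,:,::-1])
p=ims["side"]
for q in("lock_top","jar_mid"):
  for n in ims:
    for r in bot.place_of(q,ims[n])[:5]: print(q,n,round(r["conf"],2),np.round(r["location"]),np.round(w(ims[n],*r["location"])))
```

```text
top (380, 720, -260, 40, 170, 190) 2188 c [520.8 -97. ] s [110.6 168.7] ang 87.8 zmed 179.2
top (380, 720, -260, 40, 50, 68) 241 c [519.1 -94.5] s [117.7 177.5] ang 87.7 zmed 58.8
top (380, 720, -260, 40, 222, 260) 239 c [ 538.2 -119.6] s [40.8 42.5] ang 87.4 zmed 241.0
top (380, 720, -100, 180, 25, 49) 934 c [561.   61.7] s [330.2 226. ] ang 4.9 zmed 36.8
top (380, 720, 60, 180, 38, 50) 413 c [544.7  84.8] s [ 66.1 223.3] ang 80.2 zmed 43.1
top (560, 700, 140, 260, 15, 30) 363 c [627.4 199.5] s [70.5 68.9] ang 1.8 zmed 21.4
top (560, 700, 140, 260, 34, 50) 134 c [627.3 199.7] s [42.3 43.2] ang 72.6 zmed 40.7
top (400, 560, 170, 300, 35, 55) 261 c [501.2 227.5] s [52.7 49.6] ang 3.0 zmed 44.5
side (380, 720, -260, 40, 170, 190) 1372 c [523.9 -92.1] s [114.5 170.5] ang 87.3 zmed 178.4
side (380, 720, -260, 40, 50, 68) 436 c [501.5 -53. ] s [213.4 103. ] ang 29.1 zmed 58.5
side (380, 720, -260, 40, 222, 260) 186 c [ 540.4 -116.3] s [43.1 40.4] ang 78.6 zmed 238.9
side (380, 720, -100, 180, 25, 49) 1348 c [566.5  54.7] s [343.8 229.8] ang 14.9 zmed 35.5
side (380, 720, 60, 180, 38, 50) 406 c [551.7 107. ] s [ 30.1 225.4] ang 78.5 zmed 42.3
side (560, 700, 140, 260, 15, 30) 364 c [630.3 203.6] s [72.3 71.9] ang 1.2 zmed 20.8
side (560, 700, 140, 260, 34, 50) 125 c [629.8 203.8] s [40.5 45.8] ang 29.4 zmed 41.5
side (400, 560, 170, 300, 35, 55) 298 c [502.1 231.2] s [51.5 50.1] ang 27.0 zmed 43.5
lock_top top 0.67 [203. 182.] [631. 203.  48.]
lock_top top 0.6 [163. 177.] [648. 320.  40.]
lock_top top 0.6 [215. 142.] [752. 172.  45.]
lock_top top 0.54 [151. 134.] [773. 361.  45.]
lock_top side 0.54 [153. 312.] [764. 360.  41.]
lock_top side 0.53 [198. 315.] [651. 320.  45.]
lock_top side 0.52 [229. 282.] [633. 195.  42.]
jar_mid top 0.71 [323. 206.] [ 539. -124.  240.]
jar_mid top 0.39 [134. 218.] [525. 399.  44.]
jar_mid side 0.66 [307. 175.] [538. -98. 231.]
```

View pics/crop1.png

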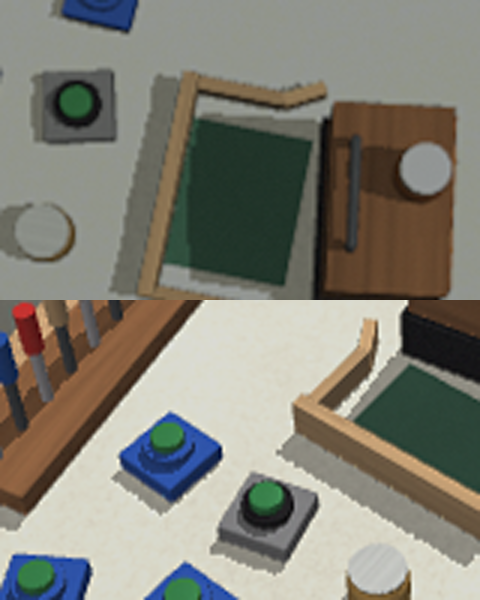

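Run:
```python
from h import *
for n in("top","side"):
    Q=np.load(n+"_dock.npy"); S=Q[(Q[:,2]>39.5)&(Q[:,1]>60)][:,:2].astype(np.float32)
    for k in range(6):
        vx,vy,x0,y0=cv2.fitLine(S,cv2.DIST_HUBER,0,.01,.01).ravel()
        d=(S-[x0,y0])@np.array([-vy,vx]); S=S[abs(d)<max(9,14-2*k)]
    if vx<0: vx,vy=-vx,-vy
    t=(S-[x0,y0])@[vx,vy]; d=(S-[x0,y0])@np.array([-vy,vx])
    h=np.degrees(np.arctan2(vx,-vy)); m=np.array([x0,y0])+(np.percentile(t,1)+np.percentile(t,99))/2*np.array([vx,vy])
    print(n,"stop mid",m.round(1),"len",np.ptp(t).round(),"thick",np.ptp(d).round(),"heading",h.round(1))
    ux=np.array([-vy,vx]); uy=np.array([-ux[1],ux[0]])
    G=Q[(Q[:,2]>28)&(Q[:,2]<37)]; g=np.c_[(G[:,:2]-m)@ux,(G[:,:2]-m)@uy]
    for s in(1,-1):
        k=g[(g[:,1]*s>60)&(g[:,0]<-15)&(g[:,0]>-80)]; print(" guide",s,len(k),np.median(k,0).round(1), np.percentile(k[:,1],[5,95]).round(1))
    o=m-ux*(61+np.percentile(d,95)); print(" origin est",o.round(1),"ux",ux.round(3))
    for nm,p in(("lock",(628.5,201.5)),("chest",(522,-94.8)),("tin",(501.5,229)),("jar",(539.3,-118))): print(nm,((p-o)@ux).round(),((p-o)@uy).round())
```

```text
top stop mid [549.  107.7] len 223.0 thick 17.0 heading 79.4
 guide 1 94 [-47.3 104.7] [ 98.8 111.2]
 guide -1 93 [ -45.5 -104.5] [-110.9  -98.2]
 origin est [536.4  40.6] ux [0.185 0.983]
lock 175.0 -61.0
chest -136.0 -11.0
tin 179.0 69.0
jar -155.0 -32.0
side stop mid [551.5 112.9] len 223.0 thick 18.0 heading 79.8
 guide 1 97 [-46.1 105.2] [ 98.9 111.7]
 guide -1 88 [ -49.5 -104.1] [-112.3  -97.3]
 origin est [539.5  45.8] ux [0.177 0.984]
lock 169.0 -60.0
chest -141.0 -8.0
tin 174.0 70.0
jar -161.0 -29.0
```

Geometry: the dock origin is at about (538,43.5) with heading 79.6°. The chest sits at dock (-138,-10), yawed about +8°. The grey-box button is at (628.5,201.5), or dock (≈170,-61), and the crop confirms it as the only one not on a blue box. The body is wider than the pads, so I'll push with the back of an open finger, tool y along the dock axis.

```bash
cat >> h.py <<'E'
O=np.array([538,43.5]); UX=np.array([.181,.9835]); UY=np.array([-UX[1],UX[0]])
def todock(p): return np.array([(np.asarray(p)[:2]-O)@UX,(np.asarray(p)[:2]-O)@UY])
def fromdock(a,b): return O+a*UX+b*UY
def plan(xy,z,head=None):
    s=bot.get_state(); M=R.from_rotvec(s["tcp_rot"]).as_matrix(); e=s["ee_pos"]
    d=M.T@(np.array([*xy,z])-e); yh=np.degrees(np.arctan2(M[1,1],M[0,1]))
    # tool z down: positive turn lowers heading
    turn=None if head is None else (yh-head+90)%180-90
    print("t",round(s["t"],2),"tcp",e.round(1),"dock",todock(e).round(1),"yhead",round(yh,1),"F",s["wrist_force"].round(1),"q",s["qpos"].round(2)); print(" shift",d.round(1),"turn",turn)
E
python3 - <<'E'
from h import *
plan(fromdock(-280,30),230,79.6)
E
```

```text
t 1.5 tcp [ 243.8 -575.5  231.3] dock [-662.   177.3] yhead -67.0 F [ 0.6 -0.2 -0.4] q [-1.29  0.05  1.61 -0.    1.48 -0.12]
 shift [ 333.2 -237.9    1.3] turn 33.36140082656823
```

Call:
carry_out(
  series=[
    {"tx": 35, "ty": -24, "tz": 0, "turn": 4},
    {"tx": 67, "ty": -48, "tz": 0, "turn": 8},
    {"tx": 100, "ty": -72, "tz": 0, "turn": 12},
    {"tx": 133, "ty": -96, "tz": 0, "turn": 16},
    {"tx": 167, "ty": -119, "tz": 0, "turn": 20},
    {"tx": 200, "ty": -143, "tz": 0, "turn": 24},
    {"tx": 233, "ty": -167, "tz": 0, "turn": 28},
    {"tx": 267, "ty": -190, "tz": 0, "turn": 31},
    {"tx": 300, "ty": -214, "tz": 0, "turn": 33.4},
    {"tx": 333, "ty": -238, "tz": 0, "turn": 33.4},
  ],
  gripper=100,
)

```text
t: 2.33
ee_pos: [458.3, -224.6, 231.7]
tcp_rot: [3.128, -0.288, 0.001]
wrist_force: [0.3, -0.9, -0.8]
finger_gap: 85.6
finger_force: 0.0
```

Call:
carry_out(
  series=[
    {"tz": 0},
    {"tz": 0},
  ],
)

```text
invalid input
```

Run:
```python
from h import *
plan(fromdock(-280,30),5,79.6)
p=bot.get_image("wrist"); save(p,"wr1"); print(np.round(p["tool_from_camera"],2).tolist(),p["fx"],p["cx"],p["cy"])
```

```text
t 2.33 tcp [ 458.3 -224.6  231.7] dock [-278.1   29.8] yhead -100.5 F [ 0.3 -0.9 -0.8] q [-0.6  -0.23  1.87  0.    1.49  1.15]
 shift [ -0.4   1.8 226.7] turn -0.12832932154788068
[[0.0, -0.95, -0.31, 80.67], [1.0, 0.0, -0.0, -0.05], [0.0, -0.31, 0.95, -142.57], [0.0, 0.0, 0.0, 1.0]] 325.19226210127806 285.1163848786923 206.18319593342173
```

View pics/wr1.png

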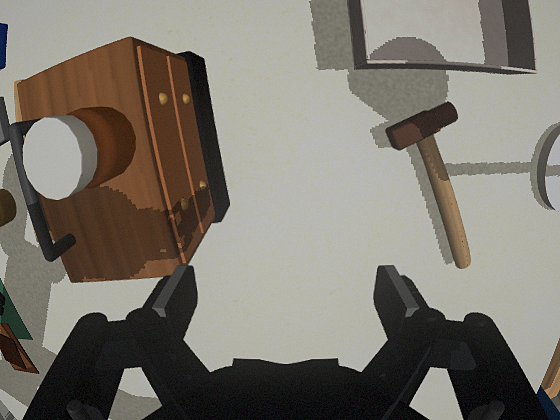

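The wrist view shows the chest front with four knobs at left (185,130), its black base at (205,140), and clear floor beside it. The finger knuckles at (75,330) may stick out past the finger backs, so I'll measure the gripper's profile.

Run:
```python
from h import *
s=bot.get_state(); p=bot.get_image("wrist"); Z=p["range_z"]; v,u=np.indices(Z.shape)
a=(u-p["cx"]);b=(v-p["cy"]); r=np.hypot(a,b)+1e-9; th=r/p["fx"]; ok=(Z>0)&(th<1.4)
P=np.stack([np.tan(th)*a/r*Z,np.tan(th)*b/r*Z,Z],-1)
T=np.array(p["tool_from_camera"]); Q=P@T[:3,:3].T+T[:3,3]
g=Q[ok&(Q[...,2]<0)&(abs(Q[...,1])<100)&(abs(Q[...,0])<75)]
for z in range(-140,0,8):
    k=g[(g[:,2]>=z)&(g[:,2]<z+8)]
    if len(k)>5: print(z,len(k),"y",k[:,1].min().round(),k[:,1].max().round(),"x",k[:,0].min().round(),k[:,0].max().round())
# chest front in dock frame
M=R.from_rotvec(s["tcp_rot"]).as_matrix(); W=Q@M.T+s["ee_pos"]
D=np.stack([(W[...,:2]-O)@UX,(W[...,:2]-O)@UY,W[...,2]],-1)
for z0 in(20,30,40,50,70,90,110,130,150):
    k=D[ok&(D[...,2]>z0)&(D[...,2]<z0+10)&(D[...,0]>-260)&(D[...,0]<-60)&(abs(D[...,1])<130)]
    if len(k)>5:
        ys=k[:,1]; print(z0,len(k),"minx",[ (round(float(np.percentile(k[(ys>y)&(ys<y+30),0],5))) if ((ys>y)&(ys<y+30)).sum()>4 else None) for y in range(-120,90,30)])
```

```text
-116 221 y -70.0 69.0 x 10.0 15.0
-108 3239 y -71.0 70.0 x 6.0 22.0
-100 7243 y -71.0 71.0 x 1.0 22.0
-92 7635 y -72.0 73.0 x -12.0 20.0
-84 7277 y -73.0 73.0 x -13.0 19.0
-76 4525 y -74.0 74.0 x -14.0 19.0
-68 4495 y -75.0 75.0 x -12.0 15.0
-60 1011 y -72.0 72.0 x 6.0 15.0
-52 1170 y -56.0 56.0 x -8.0 13.0
-44 1189 y -57.0 57.0 x -11.0 12.0
-36 1028 y -56.0 57.0 x -11.0 12.0
-28 896 y -56.0 57.0 x -11.0 12.0
-20 444 y -55.0 53.0 x -11.0 12.0
-12 1199 y -100.0 -89.0 x 43.0 75.0
-4 247 y -100.0 -89.0 x 43.0 75.0
20 304 minx [-188, -193, -196, -201, -205, -209, -211]
30 334 minx [-188, -192, -196, -201, -205, -209, -211]
40 368 minx [-188, -192, -197, -201, -206, -209, -211]
50 974 minx [-188, -192, -196, -200, -205, -209, -211]
70 432 minx [-185, -189, -193, -198, -202, -206, -205]
90 610 minx [-185, -191, -193, -198, -205, -206, -205]
110 872 minx [-185, -189, -193, -197, -201, -206, -204]
130 777 minx [-185, -189, -193, -198, -202, -206, -205]
150 1150 minx [-185, -189, -193, -198, -204, -206, -205]
```

Run:
```python
from h import *
s=bot.get_state(); p=bot.get_image("wrist"); Z=p["range_z"]; v,u=np.indices(Z.shape)
a=(u-p["cx"]);b=(v-p["cy"]); r=np.hypot(a,b)+1e-9; th=r/p["fx"]; ok=(Z>0)&(th<1.4)
P=np.stack([np.tan(th)*a/r*Z,np.tan(th)*b/r*Z,Z],-1)
T=np.array(p["tool_from_camera"]); Q=P@T[:3,:3].T+T[:3,3]
g=Q[ok&(Q[...,2]<0)&(abs(Q[...,1])<85)&(abs(Q[...,0])<75)]
for z in range(-80,-10,2):
    k=g[(g[:,2]>=z)&(g[:,2]<z+2)&(g[:,1]<0)]
    if len(k)>3: j=k[:,1].argmin(); print(z,len(k),"ymin",k[j,1].round(1),"x",k[k[:,1]<k[j,1]+4][:,0].min().round(),k[k[:,1]<k[j,1]+4][:,0].max().round())
M=R.from_rotvec(s["tcp_rot"]).as_matrix(); W=Q@M.T+s["ee_pos"]
h=np.radians(87.5); c=np.array([522,-94.8]); f=np.array([np.cos(h),np.sin(h)]); l=np.array([-f[1],f[0]])
D=np.stack([(W[...,:2]-c)@f,(W[...,:2]-c)@l,W[...,2]],-1)
m=ok&(D[...,2]>64)&(D[...,2]<180)&(D[...,0]<-30)&(abs(D[...,1])<90)&(D[...,0]>-100)
face=np.median(D[m][:,0]); print("face",face)
A=np.c_[D[m][:,1:],np.ones(m.sum())]; co=np.linalg.lstsq(A,D[m][:,0],rcond=None)[0]; print("face slope deg",np.degrees(np.arctan(co[0])))
for y,x in ((98,163),(98,185),(184,185),(184,202)):
    q=D[y-7:y+8,x-7:x+8].reshape(-1,3); res=q[:,0]-np.c_[q[:,1:],np.ones(len(q))]@co; i=res.argmin(); print("knob",q[i].round(1),"prot",-res[i].round(1))
m2=ok&(D[...,2]>10)&(D[...,2]<55)&(D[...,0]<-30)&(abs(D[...,1])<100)&(D[...,0]>-100); k=D[m2]; print("base front",np.median(k[:,0]),"slope",np.degrees(np.arctan(np.polyfit(k[:,1],k[:,0],1)[0])),"y",np.percentile(k[:,1],[1,99]))
```

```text
-80 900 ymin -72.2 x 11.0 13.0
-78 725 ymin -73.9 x 11.0 13.0
-76 663 ymin -73.2 x 11.0 13.0
-74 479 ymin -73.6 x -8.0 13.0
-72 455 ymin -74.1 x -8.0 13.0
-70 675 ymin -74.2 x -8.0 13.0
-68 816 ymin -73.5 x 11.0 14.0
-66 755 ymin -75.0 x 11.0 13.0
-64 347 ymin -75.3 x 11.0 13.0
-62 319 ymin -73.6 x 11.0 13.0
-60 235 ymin -72.7 x 11.0 13.0
-58 147 ymin -65.7 x 6.0 8.0
-56 76 ymin -61.9 x 6.0 8.0
-54 46 ymin -54.8 x 12.0 13.0
-52 213 ymin -51.5 x 9.0 12.0
-50 123 ymin -49.3 x 7.0 12.0
-48 113 ymin -55.5 x 7.0 8.0
-46 130 ymin -56.5 x 7.0 8.0
-44 158 ymin -56.9 x 6.0 8.0
-42 157 ymin -56.1 x 6.0 8.0
-40 145 ymin -56.3 x 6.0 8.0
-38 141 ymin -56.3 x 6.0 8.0
-36 130 ymin -56.4 x 7.0 8.0
-34 134 ymin -56.3 x 6.0 8.0
-32 126 ymin -56.5 x 6.0 7.0
-30 123 ymin -56.2 x 6.0 8.0
-28 130 ymin -56.2 x 7.0 8.0
-26 114 ymin -56.4 x 7.0 8.0
-24 109 ymin -55.7 x 7.0 8.0
-22 95 ymin -54.8 x 6.0 7.0
-20 92 ymin -54.1 x 7.0 7.0
-18 78 ymin -48.9 x 11.0 11.0
-16 42 ymin -47.9 x 10.0 10.0
-14 16 ymin -43.2 x -8.0 7.0
face -56.46775255746372
face slope deg -0.09580770211151794
knob [-60.6 -40.2 150.9] prot 7.7
knob [-140.4  -23.1  374.2] prot 109.6
knob [-140.4  -23.1  374.2] prot 109.6
knob [-140.4  -23.1  374.2] prot 109.6
base front -60.29253868271104 slope -0.26525102610493734 y [-87.25004785  85.39713978]
```

Knuckles reach ±74 mm from 60 mm behind the TCP upward, and finger tips sit about 14 mm behind it. With TCP z = -9, tips clear the table by about 4 mm and the knuckle touches the base at z ≈ 51–60. That's on the black block, with the upper part recessed; I'll stay clear of the knobs at ±40. First I push left of centre to take out the 8° yaw.

Call:
carry_out(
  series=[
    {"tx": -12, "ty": 10, "tz": 20, "turn": 0},
    {"tx": -25, "ty": 20, "tz": 50, "turn": 0},
    {"tx": -25, "ty": 20, "tz": 85, "turn": 0},
    {"tx": -25, "ty": 20, "tz": 120, "turn": 0},
    {"tx": -25, "ty": 20, "tz": 155, "turn": 0},
    {"tx": -25, "ty": 20, "tz": 185, "turn": 0},
    {"tx": -25, "ty": 20, "tz": 210, "turn": 0},
    {"tx": -25, "ty": 20, "tz": 228, "turn": 0},
    {"tx": -25, "ty": 20, "tz": 238, "turn": 0},
    {"tx": -25, "ty": 20, "tz": 240.5, "turn": 0},
  ],
)

```text
t: 3.32
ee_pos: [427.5, -241.5, -11.3]
tcp_rot: [-3.126, 0.288, 0.006]
wrist_force: [0.4, -0.2, 0.2]
finger_gap: 85.6
finger_force: 0.0
```

```bash
cat >> h.py <<'E'
def chest():
    r=[]
    for n in("top","side"):
        P=cloud(bot.get_image(n)); m=(P[...,0]>380)&(P[...,0]<700)&(P[...,1]>-260)&(P[...,1]<160)&(P[...,2]>170)&(P[...,2]<190)
        c,sz,a=cv2.minAreaRect(P[m][:,:2].astype(np.float32)); a=(a-79.57+45)%90-45
        r.append([*todock(c),a]); 
        j=P[(P[...,0]>380)&(P[...,0]<700)&(P[...,1]>-260)&(P[...,1]<160)&(P[...,2]>225)&(P[...,2]<260)]
        print(n,"chest dock",np.round(r[-1],1),np.round(sz),"jar",todock(np.median(j,0)).round(1) if len(j) else None,np.median(j[:,2]).round(1))
    print("mean",np.mean(r,0).round(1))
E
python3 - <<'E'
from h import *
plan(fromdock(-298,55),-9,79.6); chest()
E
```

```text
t 3.32 tcp [ 427.5 -241.5  -11.3] dock [-300.3   57. ] yhead -100.5 F [ 0.4 -0.2  0.2] q [-0.67  0.03  2.08 -0.    1.03  1.09]
 shift [ 2.  -2.3 -2.3] turn -0.12171680468048862
top chest dock [-185.7    5.2    8.1] [195. 207.] jar [-162.9  -28.1] 241.3
side chest dock [-187.1    2.2    8. ] [213. 207.] jar [-166.1  -21.3] 240.6
mean [-186.4    3.7    8. ]
```

```bash
sed -i 's/^    r=\[\]$/    r=[]; tx=todock(bot.get_state()["ee_pos"])[0]+62/; s/P=cloud(bot.get_image(n)); m=/P=cloud(bot.get_image(n)); P=P[((P[...,:2]-O)@UX>tx)]; m=/' h.py
python3 - <<'E'
from h import *
chest()
E
```

```text
top chest dock [-141.2   -8.5    8.3] [111. 169.] jar [-160.4  -29.2] 241.0
side chest dock [-134.7  -10.     8.8] [112. 170.] jar [-159.2  -25.2] 240.5
mean [-138.    -9.2    8.5]
```

Call:
carry_out(
  series=[
    {"tx": 2, "ty": -3, "tz": -2, "turn": 0},
    {"tx": 2, "ty": -6, "tz": -2, "turn": 0},
    {"tx": 2, "ty": -10, "tz": -2, "turn": 0},
    {"tx": 2, "ty": -13, "tz": -2, "turn": 0},
    {"tx": 2, "ty": -16, "tz": -2, "turn": 0},
    {"tx": 2, "ty": -19, "tz": -2, "turn": 0},
    {"tx": 2, "ty": -22, "tz": -2, "turn": 0},
    {"tx": 2, "ty": -25, "tz": -2, "turn": 0},
    {"tx": 2, "ty": -27, "tz": -2, "turn": 0},
    {"tx": 2, "ty": -28, "tz": -2, "turn": 0},
  ],
)

```text
t: 4.35
ee_pos: [436.2, -214.8, -7.1]
tcp_rot: [3.127, -0.284, -0.001]
wrist_force: [-2.3, -4.7, 0.2]
finger_gap: 85.3
finger_force: 0.0
```

Run:
```python
from h import *
plan(fromdock(-298,55),-9,79.6); chest()
```

```text
t 4.35 tcp [ 436.2 -214.8   -7.1] dock [-272.5   53.4] yhead -100.4 F [-2.3 -4.7  0.2] q [-0.61  0.01  2.09 -0.    1.04  1.14]
 shift [-1.6 25.5  1.9] turn 0.0352040045484614
top chest dock [-135.1   -9.8    3.4] [110. 169.] jar [-155.4  -29. ] 241.6
side chest dock [-129.   -11.3    3.5] [115. 171.] jar [-154.1  -24.4] 240.5
mean [-132.1  -10.5    3.5]
```

Call:
carry_out(
  series=[
    {"tx": 0, "ty": -2, "tz": 1.5, "turn": 0},
    {"tx": 0, "ty": -4, "tz": 1.5, "turn": 0},
    {"tx": 0, "ty": -6, "tz": 1.5, "turn": 0},
    {"tx": 0, "ty": -8, "tz": 1.5, "turn": 0},
    {"tx": 0, "ty": -8, "tz": 1.5, "turn": 0},
  ],
)

```text
t: 4.87
ee_pos: [437.8, -206.7, -8.6]
tcp_rot: [3.128, -0.285, -0.0]
wrist_force: [-2.5, -4.3, -0.8]
finger_gap: 85.1
finger_force: 0.0
```

Run:
```python
from h import *
plan(fromdock(-298,55),-9,79.6); chest()
```

```text
t 4.87 tcp [ 437.8 -206.7   -8.6] dock [-264.3   53.3] yhead -100.4 F [-2.5 -4.3 -0.8] q [-0.59  0.01  2.1  -0.    1.03  1.16]
 shift [-1.7 33.8  0.4] turn -0.01457504802615972
top chest dock [-131.    -9.9    0.3] [110. 168.] jar [-152.9  -28.4] 241.2
side chest dock [-125.5  -12.2    1.1] [115. 171.] jar [-153.6  -23.4] 240.5
mean [-128.2  -11.     0.7]
```

Call:
carry_out(
  series=[
    {"tx": 0, "ty": 10, "tz": 0, "turn": 0},
    {"tx": 15, "ty": 15, "tz": 0, "turn": 0},
    {"tx": 35, "ty": 15, "tz": 0, "turn": 0},
    {"tx": 55, "ty": 15, "tz": 0, "turn": 0},
    {"tx": 70, "ty": 15, "tz": 0, "turn": 0},
    {"tx": 77, "ty": 15, "tz": 0, "turn": 0},
    {"tx": 77, "ty": 9, "tz": 0, "turn": 0},
    {"tx": 77, "ty": 5, "tz": 0, "turn": 0},
    {"tx": 77, "ty": 2, "tz": 0, "turn": 0},
    {"tx": 77, "ty": 0, "tz": 0, "turn": 0},
  ],
)

```text
t: 5.8
ee_pos: [512.5, -220.0, -9.1]
tcp_rot: [3.128, -0.284, -0.002]
wrist_force: [-2.4, -7.0, -1.2]
finger_gap: 85.7
finger_force: 0.0
```

Call:
carry_out(
  series=[
    {"tx": -1, "ty": -3, "tz": 0, "turn": 0},
    {"tx": -2, "ty": -6, "tz": 0, "turn": 0},
    {"tx": -3, "ty": -9, "tz": 0, "turn": 0},
    {"tx": -4, "ty": -12, "tz": 0, "turn": 0},
    {"tx": -5, "ty": -15, "tz": 0, "turn": 0},
    {"tx": -6, "ty": -18, "tz": 0, "turn": 0},
    {"tx": -7, "ty": -21, "tz": 0, "turn": 0},
    {"tx": -8, "ty": -24, "tz": 0, "turn": 0},
    {"tx": -8, "ty": -24, "tz": 0, "turn": 0},
  ],
)

```text
t: 6.55
ee_pos: [509.8, -196.3, -8.3]
tcp_rot: [3.126, -0.286, 0.002]
wrist_force: [0.3, -5.3, -2.0]
finger_gap: 85.2
finger_force: 0.0
```

Run:
```python
from h import *
plan(fromdock(-298,55),-9,79.6); chest()
```

```text
t 6.55 tcp [ 509.8 -196.3   -8.3] dock [-240.9  -15.7] yhead -100.5 F [ 0.3 -5.3 -2. ] q [-0.5   0.14  1.95 -0.    1.04  1.25]
 shift [-70.6  57.1   0.7] turn -0.05211427828612614
top chest dock [-108.    -4.7   -0.2] [110. 169.] jar [-130.9  -22.1] 240.9
side chest dock [-99.5  -6.4   0.9] [115. 171.] jar [-131.2  -19.9] 240.5
mean [-103.7   -5.5    0.3]
```

Call:
carry_out(
  series=[
    {"tx": -1, "ty": -3, "tz": 0.5, "turn": 0},
    {"tx": -2, "ty": -6, "tz": 0.5, "turn": 0},
    {"tx": -3, "ty": -9, "tz": 0.5, "turn": 0},
    {"tx": -4, "ty": -13, "tz": 0.5, "turn": 0},
    {"tx": -5, "ty": -17, "tz": 0.5, "turn": 0},
    {"tx": -5, "ty": -21, "tz": 0.5, "turn": 0},
    {"tx": -5, "ty": -25, "tz": 0.5, "turn": 0},
    {"tx": -5, "ty": -29, "tz": 0.5, "turn": 0},
    {"tx": -5, "ty": -32, "tz": 0.5, "turn": 0},
    {"tx": -5, "ty": -34, "tz": 0.5, "turn": 0},
  ],
)

```text
t: 7.48
ee_pos: [511.5, -162.7, -8.3]
tcp_rot: [3.125, -0.285, 0.002]
wrist_force: [-1.5, -9.1, 1.2]
finger_gap: 85.5
finger_force: 0.0
```

Run:
```python
from h import *
plan(fromdock(-298,55),-9,79.6); chest()
```

```text
t 7.48 tcp [ 511.5 -162.7   -8.3] dock [-207.6  -11.2] yhead -100.4 F [-1.5 -9.1  1.2] q [-0.45  0.12  1.98 -0.    1.04  1.31]
 shift [-66.2  90.4   0.9] turn -0.015427607770448049
top chest dock [-74.8   1.    0.7] [110. 169.] jar [-96.2 -17.6] 241.3
side chest dock [-69.3  -2.2   0.9] [114. 173.] jar [-98.1 -13.9] 240.6
mean [-72.1  -0.6   0.8]
```

Call:
carry_out(
  series=[
    {"tx": 0, "ty": 5, "tz": 0.5, "turn": 0},
    {"tx": -7, "ty": 6, "tz": 0.5, "turn": 0},
    {"tx": -14, "ty": 6, "tz": 0.5, "turn": 0},
    {"tx": -14, "ty": 2, "tz": 0.5, "turn": 0},
    {"tx": -14, "ty": 0, "tz": 0.5, "turn": 0},
    {"tx": -14, "ty": -3, "tz": 0.5, "turn": 0},
    {"tx": -14, "ty": -7, "tz": 0.5, "turn": 0},
    {"tx": -14, "ty": -11, "tz": 0.5, "turn": 0},
    {"tx": -14, "ty": -15, "tz": 0.5, "turn": 0},
    {"tx": -14, "ty": -19, "tz": 0.5, "turn": 0},
  ],
)

```text
t: 8.42
ee_pos: [500.3, -140.6, -10.1]
tcp_rot: [3.126, -0.284, -0.002]
wrist_force: [-1.2, -7.4, -2.1]
finger_gap: 85.0
finger_force: 0.0
```

Call:
carry_out(
  series=[
    {"tx": 0, "ty": -4, "tz": 0, "turn": 0},
    {"tx": 0, "ty": -8, "tz": 0, "turn": 0},
    {"tx": 0, "ty": -12, "tz": 0, "turn": 0},
    {"tx": 0, "ty": -16, "tz": 0, "turn": 0},
    {"tx": 0, "ty": -20, "tz": 0, "turn": 0},
    {"tx": 0, "ty": -24, "tz": 0, "turn": 0},
    {"tx": 0, "ty": -28, "tz": 0, "turn": 0},
    {"tx": 0, "ty": -31, "tz": 0, "turn": 0},
    {"tx": 0, "ty": -33, "tz": 0, "turn": 0},
    {"tx": 0, "ty": -33, "tz": 0, "turn": 0},
  ],
)

```text
t: 9.25
ee_pos: [506.4, -107.7, -10.0]
tcp_rot: [3.127, -0.284, -0.001]
wrist_force: [-1.4, -4.6, -1.3]
finger_gap: 85.6
finger_force: 0.0
```

Run:
```python
from h import *
plan(fromdock(-298,55),-9,79.6); chest()
```

```text
t 9.25 tcp [ 506.4 -107.7  -10. ] dock [-154.5    3.7] yhead -100.4 F [-1.4 -4.6 -1.3] q [-0.35  0.09  2.02 -0.    1.04  1.4 ]
 shift [-51.4 143.5  -0.7] turn 0.008770008119626027
top chest dock [-21.5  -1.4  -0.2] [111. 169.] jar [-44.7 -19.3] 240.8
side chest dock [-16.4  -2.8  -0.6] [112. 172.] jar [-46.  -12.8] 240.9
mean [-19.   -2.1  -0.4]
```

Call:
carry_out(
  series=[
    {"tx": 0, "ty": -2, "tz": -1, "turn": 0},
    {"tx": 0, "ty": -5, "tz": -1, "turn": 0},
    {"tx": 0, "ty": -8, "tz": -1, "turn": 0},
    {"tx": 0, "ty": -11, "tz": -1, "turn": 0},
    {"tx": 0, "ty": -13, "tz": -1, "turn": 0},
    {"tx": 0, "ty": -15, "tz": -1, "turn": 0},
    {"tx": 0, "ty": -16, "tz": -1, "turn": 0},
  ],
)

```text
t: 9.93
ee_pos: [509.3, -92.5, -8.9]
tcp_rot: [3.126, -0.284, -0.001]
wrist_force: [-2.0, -7.9, -1.4]
finger_gap: 85.4
finger_force: 0.0
```

Call:
carry_out(
  series=[
    {"tx": 0, "ty": -1, "tz": 0, "turn": 0},
    {"tx": 0, "ty": -2, "tz": 0, "turn": 0},
  ],
)

```text
t: 10.1
ee_pos: [509.7, -90.7, -8.9]
tcp_rot: [3.126, -0.285, -0.001]
wrist_force: [-1.4, -7.5, -1.5]
finger_gap: 85.4
finger_force: 0.0
```

Call:
carry_out(
  series=[
    {"tx": 0, "ty": -1, "tz": 0, "turn": 0},
  ],
)

```text
t: 10.18
ee_pos: [509.9, -90.1, -8.9]
tcp_rot: [3.125, -0.284, -0.001]
wrist_force: [-2.6, -13.4, -0.8]
finger_gap: 85.3
finger_force: 0.0
```

Call:
carry_out(
  series=[
    {"tx": 0, "ty": -1, "tz": 0, "turn": 0},
  ],
)

```text
t: 10.27
ee_pos: [510.0, -90.2, -8.7]
tcp_rot: [3.123, -0.283, -0.001]
wrist_force: [-4.5, -17.5, 0.3]
finger_gap: 85.5
finger_force: 0.0
```

Run:
```python
from h import *
plan(fromdock(-298,55),-9,79.6); chest()
```

```text
t 10.27 tcp [510.  -90.2  -8.7] dock [-136.6    3.4] yhead -100.3 F [ -4.5 -17.5   0.3] q [-0.32  0.08  2.02 -0.01  1.04  1.44]
 shift [-51.9 161.4   1.3] turn 0.0511407696304218
top chest dock [-3.3 -1.5 -0.3] [111. 169.] jar [-26.9 -19.7] 240.9
side chest dock [ 2.2 -3.  -0. ] [113. 170.] jar [-28.4 -13.4] 240.9
mean [-0.5 -2.2 -0.1]
```

Call:
carry_out(
  series=[
    {"tx": 0, "ty": -1, "tz": 0, "turn": 0},
    {"tx": 0, "ty": -1, "tz": 0, "turn": 0},
  ],
)

```text
t: 10.53
ee_pos: [509.9, -90.3, -8.6]
tcp_rot: [3.121, -0.283, -0.002]
wrist_force: [-5.6, -18.8, -0.4]
finger_gap: 85.4
finger_force: 0.0
```

Call:
carry_out(
  series=[
    {"tx": 0, "ty": 0, "tz": 0, "turn": 0},
    {"tx": 0, "ty": 4, "tz": 0, "turn": 0},
    {"tx": 0, "ty": 14, "tz": 0, "turn": 0},
    {"tx": 0, "ty": 30, "tz": 0, "turn": 0},
    {"tx": 0, "ty": 50, "tz": 0, "turn": 0},
    {"tx": 0, "ty": 60, "tz": 0, "turn": 0},
  ],
)

```text
t: 11.03
ee_pos: [499.7, -146.9, -8.6]
tcp_rot: [3.128, -0.286, 0.0]
wrist_force: [-0.2, -1.0, -0.4]
finger_gap: 85.5
finger_force: 0.0
```

Run:
```python
from h import *
plan(fromdock(-298,55),-9,79.6); chest()
# stop gap from side view: stop back/front & chest base back face, plus crop
p=bot.get_image("side"); cv2.imwrite("pics/home.png",cv2.resize(p["img"][140:320,200:400],(800,600)[:2] and (660,594),interpolation=cv2.INTER_CUBIC)[:,:,::-1])
```

```text
t 11.03 tcp [ 499.7 -146.9   -8.6] dock [-194.2    3.2] yhead -100.5 F [-0.2 -1.  -0.4] q [-0.43  0.09  2.01  0.    1.04  1.32]
 shift [-51.7 103.8   0.4] turn -0.060023479095946186
top chest dock [-3.5 -1.6 -0.3] [110. 169.] jar [-26.8 -19.5] 241.4
side chest dock [ 1.6 -3.8 -0.4] [114. 173.] jar [-25.7 -14.3] 240.8
mean [-0.9 -2.7 -0.3]
```

View pics/home.png

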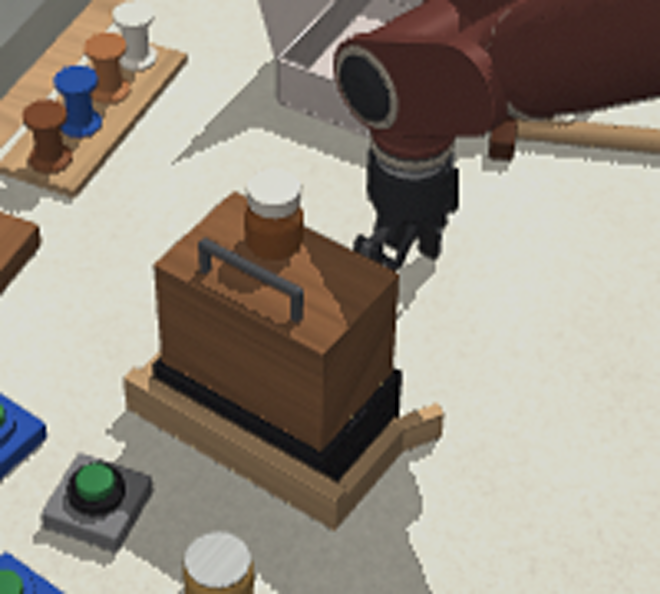

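The chest sits flush along the stop (black base on the stop line (150,370)–(340,470)) with the jar upright at (275,215). Next I raise the arm and go to the button on the grey box at (95,485), closing the fingers on the way.

Call:
carry_out(
  series=[
    {"tx": 0, "ty": 0, "tz": -10, "turn": 0},
    {"tx": 0, "ty": 0, "tz": -30, "turn": 0},
    {"tx": 0, "ty": 0, "tz": -65, "turn": 0},
    {"tx": 0, "ty": 0, "tz": -100, "turn": 0},
    {"tx": 0, "ty": 0, "tz": -140, "turn": 0},
    {"tx": 0, "ty": 0, "tz": -180, "turn": 0},
    {"tx": 0, "ty": 0, "tz": -220, "turn": 0},
    {"tx": 0, "ty": 0, "tz": -260, "turn": 0},
    {"tx": 0, "ty": 0, "tz": -295, "turn": 0},
    {"tx": 0, "ty": 0, "tz": -315, "turn": 0},
  ],
)

```text
t: 12.02
ee_pos: [501.0, -145.0, 312.8]
tcp_rot: [3.127, -0.283, 0.012]
wrist_force: [0.7, -0.3, 1.2]
finger_gap: 85.6
finger_force: 0.0
```

Run:
```python
from h import *
plan((628.5,201.5),306,79.6)
```

```text
t 12.02 tcp [ 501.  -145.   312.8] dock [-192.1    2.2] yhead -100.3 F [ 0.7 -0.3  1.2] q [-0.42 -0.24  1.75  0.    1.62  1.33]
 shift [  63.1 -363.8    6.8] turn 0.051265873007338314
```

Call:
carry_out(
  series=[
    {"tx": 6, "ty": -33, "tz": 0, "turn": 0},
    {"tx": 12, "ty": -70, "tz": 0, "turn": 0},
    {"tx": 18, "ty": -107, "tz": 0, "turn": 0},
    {"tx": 25, "ty": -145, "tz": 0, "turn": 0},
    {"tx": 32, "ty": -182, "tz": 0, "turn": 0},
    {"tx": 38, "ty": -220, "tz": 0, "turn": 0},
    {"tx": 44, "ty": -257, "tz": 0, "turn": 0},
    {"tx": 51, "ty": -294, "tz": 0, "turn": 0},
    {"tx": 57, "ty": -331, "tz": 0, "turn": 0},
    {"tx": 63, "ty": -364, "tz": 0, "turn": 0},
  ],
  gripper=0,
  force=30,
)

```text
t: 12.85
ee_pos: [627.3, 204.4, 306.9]
tcp_rot: [-3.128, 0.282, 0.0]
wrist_force: [-0.1, 0.3, -0.2]
finger_gap: 0.5
finger_force: 0.0
```

Call:
carry_out(
  series=[
    {"tx": 0, "ty": 0, "tz": 40, "turn": 0},
    {"tx": 0, "ty": 0, "tz": 80, "turn": 0},
    {"tx": 0, "ty": 0, "tz": 115, "turn": 0},
    {"tx": 0, "ty": 0, "tz": 140, "turn": 0},
    {"tx": 0, "ty": 0, "tz": 140, "turn": 0},
    {"tx": 0, "ty": 0, "tz": 140, "turn": 0},
  ],
)

```text
t: 13.35
ee_pos: [626.3, 201.5, 165.1]
tcp_rot: [3.128, -0.284, -0.006]
wrist_force: [0.9, -0.2, 0.6]
finger_gap: 0.2
finger_force: 0.0
```

Run:
```python
from h import *
plan((628.5,201.5),60,79.6)
s=bot.get_state(); p=bot.get_image("wrist"); save(p,"wr2"); T=np.array(p["tool_from_camera"]); M=R.from_rotvec(s["tcp_rot"]).as_matrix()
for r in bot.place_of("lock_top",p)[:4]:
    a,b=np.array(r["location"])-[p["cx"],p["cy"]]; q=np.hypot(a,b); th=q/p["fx"]; d=M@T[:3,:3]@np.array([np.sin(th)*a/q,np.sin(th)*b/q,np.cos(th)])
    c=M@T[:3,3]+s["ee_pos"]; print(round(r["conf"],2),np.round(r["location"]),(c+d*(40-c[2])/d[2]).round(1))
```

```text
t 13.35 tcp [626.3 201.5 165.1] dock [171.4 -58.3] yhead -100.4 F [ 0.9 -0.2  0.6] q [0.2  0.18 1.59 0.   1.38 1.95]
 shift [  2.5  -0.5 105.1] turn 0.02461525321095337
0.81 [284. 196.] [627.7 202.   40. ]
0.77 [153. 203.] [642.8 321.2  40. ]
0.72 [285.  49.] [749.  179.4  40. ]
0.57 [85. 80.] [770.7 361.6  40. ]
```

View pics/wr2.png

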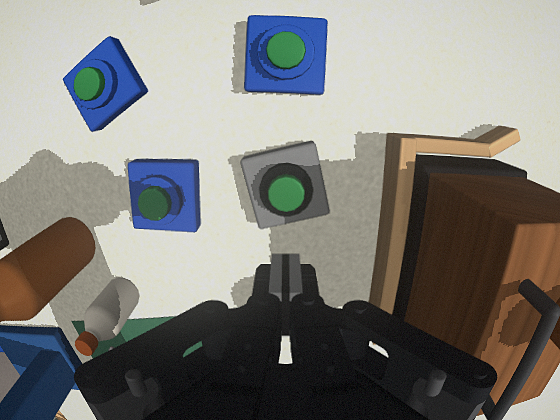

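The green button on the grey box is at (285,190), directly ahead of the tips, and the three other buttons are on blue boxes. The measured point is (628,202), which matches the earlier one.

Call:
carry_out(
  series=[
    {"tx": 2, "ty": 0, "tz": 30, "turn": 0},
    {"tx": 2, "ty": 0, "tz": 65, "turn": 0},
    {"tx": 2, "ty": 0, "tz": 95, "turn": 0},
    {"tx": 2, "ty": 0, "tz": 112, "turn": 0},
    {"tx": 2, "ty": 0, "tz": 119, "turn": 0},
    {"tx": 2, "ty": 0, "tz": 122, "turn": 0},
    {"tx": 2, "ty": 0, "tz": 124, "turn": 0},
  ],
)

```text
t: 14.03
ee_pos: [631.7, 200.9, 45.0]
tcp_rot: [-3.127, 0.286, -0.006]
wrist_force: [0.3, 0.3, -0.3]
finger_gap: -0.1
finger_force: 0.0
```

Call:
carry_out(
  series=[
    {"tx": 0, "ty": 0, "tz": 1, "turn": 0},
    {"tx": 0, "ty": 0, "tz": 2, "turn": 0},
    {"tx": 0, "ty": 0, "tz": 3, "turn": 0},
  ],
)

```text
t: 14.28
ee_pos: [631.7, 200.9, 41.9]
tcp_rot: [-3.127, 0.286, -0.007]
wrist_force: [1.9, -0.0, 2.5]
finger_gap: -0.0
finger_force: 1.3
```

Call:
carry_out(
  series=[
    {"tx": 0, "ty": 0, "tz": 1, "turn": 0},
    {"tx": 0, "ty": 0, "tz": 2, "turn": 0},
  ],
)

```text
t: 14.45
ee_pos: [631.7, 200.9, 39.3]
tcp_rot: [-3.127, 0.286, -0.007]
wrist_force: [3.1, 1.3, 3.9]
finger_gap: 0.1
finger_force: 2.0
```

Call:
carry_out(
  series=[
    {"tx": 0, "ty": 0, "tz": 1, "turn": 0},
    {"tx": 0, "ty": 0, "tz": 1, "turn": 0},
  ],
)

```text
t: 14.62
ee_pos: [631.5, 200.9, 38.1]
tcp_rot: [-3.127, 0.286, -0.006]
wrist_force: [3.2, 1.0, 5.7]
finger_gap: 0.0
finger_force: 2.9
```

Call:
carry_out(
  series=[
    {"tx": 0, "ty": 0, "tz": 1, "turn": 0},
    {"tx": 0, "ty": 0, "tz": 2, "turn": 0},
  ],
)

```text
t: 14.78
ee_pos: [631.6, 200.9, 37.8]
tcp_rot: [-3.128, 0.286, -0.005]
wrist_force: [-3.2, -0.9, 18.4]
finger_gap: -0.2
finger_force: 9.3
```

Call:
carry_out(
  series=[
    {"tx": 0, "ty": 0, "tz": 1, "turn": 0},
    {"tx": 0, "ty": 0, "tz": 1, "turn": 0},
  ],
)

```text
t: 14.95
ee_pos: [631.7, 200.9, 37.8]
tcp_rot: [-3.128, 0.285, -0.005]
wrist_force: [-3.7, -0.5, 18.3]
finger_gap: -0.0
finger_force: 9.4
```

Call:
carry_out(
  series=[
    {"tx": 0, "ty": 0, "tz": 1, "turn": 0},
    {"tx": 0, "ty": 0, "tz": 1, "turn": 0},
  ],
)

```text
t: 15.12
ee_pos: [631.7, 200.9, 37.7]
tcp_rot: [-3.128, 0.285, -0.004]
wrist_force: [-5.6, -1.4, 23.1]
finger_gap: -0.2
finger_force: 11.5
```

Run:
```python
from h import *
for n in("top","side"):
    p=bot.get_image(n); P=cloud(p); im=p["img"].astype(int)
    d=np.hypot(P[...,0]-628.5,P[...,1]-202); g=(im[...,1]>im[...,0]+25)&(d<30); bl=(im.max(-1)<45)&(d<24)&(P[...,2]<60)
    print(n,"green",g.sum(),np.percentile(P[g][:,2],[10,50,90]).round(1) if g.sum() else None,"black",bl.sum(),np.percentile(P[bl][:,2],[10,50,90]).round(1) if bl.sum() else None)
```

```text
top green 14 [33.1 38.  41.5] black 1 [39.8 39.8 39.8]
side green 44 [33.  35.8 38.8] black 110 [27.  32.7 51.9]
```

Call:
carry_out(
  series=[
    {"tx": 0, "ty": 0, "tz": -2, "turn": 0},
    {"tx": 0, "ty": 0, "tz": -5, "turn": 0},
    {"tx": 0, "ty": 0, "tz": -12, "turn": 0},
    {"tx": 0, "ty": 0, "tz": -30, "turn": 0},
    {"tx": 0, "ty": 0, "tz": -60, "turn": 0},
    {"tx": 0, "ty": 0, "tz": -95, "turn": 0},
    {"tx": 0, "ty": 0, "tz": -130, "turn": 0},
    {"tx": 0, "ty": 0, "tz": -130, "turn": 0},
  ],
)

```text
t: 15.88
ee_pos: [632.9, 201.2, 170.5]
tcp_rot: [-3.126, 0.285, -0.016]
wrist_force: [1.6, 0.9, 1.3]
finger_gap: 0.2
finger_force: 0.0
```

Run:
```python
from h import *
s=bot.get_state(); print(s["ee_pos"].round(1),s["wrist_force"].round(1))
p=bot.get_image("wrist"); Z=p["range_z"]; v,u=np.indices(Z.shape); a=u-p["cx"];b=v-p["cy"]; r=np.hypot(a,b)+1e-9; th=r/p["fx"]
P=np.stack([np.tan(th)*a/r*Z,np.tan(th)*b/r*Z,Z],-1); T=np.array(p["tool_from_camera"]); M=R.from_rotvec(s["tcp_rot"]).as_matrix()
W=(P@T[:3,:3].T+T[:3,3])@M.T+s["ee_pos"]; im=p["img"].astype(int); g=(im[...,1]>im[...,0]+25)&(np.hypot(W[...,0]-628,W[...,1]-202)<30)
c=np.median(W[g],0); print("green",g.sum(),c.round(1),(W[g].min(0)).round(1),W[g].max(0).round(1))
d=np.hypot(W[...,0]-c[0],W[...,1]-c[1])
for k in range(0,36,2):
    m=(d>=k)&(d<k+2)&(th<1.2)&(W[...,2]<70); print(k,m.sum(),np.percentile(W[m][:,2],[10,50,90]).round(1) if m.sum() else "", im[m].mean(0).round() if m.sum() else "")
```

```text
[632.9 201.2 170.5] [1.6 0.9 1.3]
green 976 [630.9 199.9  43.8] [612.  184.6  33.2] [645.2 216.8  46.4]
0 16 [43.2 44.  45.2] [ 67. 134.  80.]
2 48 [43.3 44.1 44.6] [ 67. 133.  80.]
4 80 [43.2 43.9 44.9] [ 67. 134.  80.]
6 106 [43.2 44.1 45. ] [ 67. 134.  80.]
8 144 [43.  44.1 44.9] [ 67. 134.  80.]
10 184 [43.1 44.  44.9] [ 68. 134.  80.]
12 211 [42.9 43.8 44.8] [ 69. 136.  82.]
14 290 [33.9 41.6 43.9] [56. 91. 61.]
16 169 [33.1 34.1 35.2] [49. 51. 47.]
18 251 [33.1 34.  34.9] [48. 49. 46.]
20 310 [33.1 34.  34.9] [49. 49. 47.]
22 428 [21.8 32.5 34.3] [63. 64. 61.]
24 223 [21.2 22.1 32.3] [103. 103. 101.]
26 271 [21.2 22.  22.9] [107. 107. 105.]
28 372 [21.3 22.1 22.9] [109. 109. 108.]
30 434 [21.1 21.9 22.9] [116. 116. 114.]
32 462 [20.5 21.8 22.7] [116. 116. 114.]
34 493 [ 1.6 21.4 22.6] [112. 112. 109.]
```

The button top is at 44 mm with its collar at 34 mm, and it bottomed out at 37.8 mm. That is the full 6 mm of travel, and it has come back up. One last check, then hand in.

Run:
```python
from h import *
p=bot.get_image("side"); P=cloud(p); D=np.stack([(P[...,:2]-O)@UX,(P[...,:2]-O)@UY],-1)
m=(abs(D[...,0])<70)&(abs(D[...,1])<100)&(P[...,2]>170)&(P[...,2]<190)
print(todock(cv2.minAreaRect(P[m][:,:2].astype(np.float32))[0]),cv2.minAreaRect(D[m].astype(np.float32)))
j=(abs(D[...,0])<70)&(abs(D[...,1])<100)&(P[...,2]>225)&(P[...,2]<260); print("jar",np.median(D[j],0),np.median(P[j][:,2]))
t=(abs(P[...,0]-502)<50)&(abs(P[...,1]-230)<50)&(P[...,2]>35)&(P[...,2]<55); print("tin",cv2.minAreaRect(P[t][:,:2].astype(np.float32)))
print(bot.job_done())
```

```text
[ 1.51507588 -3.74484612] ((1.5150909423828125, -3.7448196411132812), (171.61630249023438, 112.97274780273438), 89.7826919555664)
jar [-17.96832692 -19.18086818] 239.51722211895316
tin ((503.72613525390625, 230.60491943359375), (52.152587890625, 52.5128288269043), 72.47479248046875)
the job is handed in; nothing more can be done
None
```

The chest is home and square against the back stop with the jar still standing on top, the green lock button was pressed its full 6 mm and came back up, nothing else on the table was handled, and the job is handed in.

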